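Release the ratchet and draw back the bread pusher

ROBOT

A 6-joint arm with a two-finger parallel gripper is mounted at the origin on the work surface. World frame = base frame: x ahead of the robot, y to its left, z up, the work surface at z = 0. Lengths are in mm, angles in rad, forces in N, time in s.
With the tool pointing down it reaches from about 300 to 775 mm from the base axis. Payload 14.6 kg.
Tool frame: the origin (TCP) lies on the centre line of the jaws, within the pads' length; the fingertips stand 19 mm ahead of it and the grasp point (between the pads) is the TCP (bot.tip_reach is the distance from the TCP to the fingertips, in mm); z points along the fingers, y is the line along which they close (so a half turn about z gives the same grasp; the last joint's range is limited). The gripper opens to 85 mm and grips with 20 to 120 N. Pads are 22 mm wide; open, the fingers measure 114 mm over their backs; the gripper's body (76 mm by 85 mm) begins 54 mm behind the grasp point. The pads swing forward as they close: fully open they stand 13 mm farther back than shut.
Start: joints at [-1.252, 0.3, 1.521, -0, 1.321, -0.067], TCP at [206.958, -509.567, 250.281] pointing down, gripper open.
Joint ranges: [-3.03, 3.03], [-0.79, 2.21], [0.23, 2.52], [-1.04, 4.18], [0, 3.07], [-2.55, 2.55]. Speed limits (rad/s): [2.22, 2.22, 2.57, 3.14, 3.14, 3.14].

INTERFACE

Orientations are given as a unit quaternion [w, x, y, z].
In Python, from rig import bot gives the robot as it stands. Calls block until the motion is done:
- bot.move_to(position, orientation): joint-space move of the TCP to a pose.
- bot.servo_line(position, attitude=None, speed=150, until_force=None): straight line of the TCP; attitude=None keeps the orientation; speed is the mean speed in mm/s. With until_force (N) it stops when the force on the tool has changed by that much, and returns True; else False.
- bot.move_joints(angles): joint-space move.
- bot.move_gripper(opening, grip_force=None): finger opening in mm; grip_force is the grip in N (None keeps the last); returns when the fingers have stopped.
- bot.dwell(seconds).
- bot.ik(position, orientation): joint angles nearest the present ones, or None.
- bot.read_state(): the state.
- bot.read_camera(name): name is "scene" or "top"; returns a dict with "image" (400x640x3 uint8, blue, green, red), "depth" (400x640 float32, mm along the optical axis (not along the pixel's ray), 0 where there is no reading), "fovy" (degrees; the focal length in pixels is half the picture's height over the tangent of half this angle, whatever the lens; pixels are square), "cx", "cy" (the principal point, pixels), "eye" and "attitude" of the camera in the world. Camera axes: x right, y down, z forward; pixel columns grow to the right and rows downward; lengths in mm; the calibration is good to about 2 mm. A picture is of the moment at which its call begins.
A pose or a line that the arm cannot do raises bot.MotionError and nothing moves.
- bot.finish_job(): hands the job in; it is judged then, once.
The state is a dict: "clock": time; "joint_positions": joint angles; "qvel": joint speeds; "effort": joint torques, N m; "ee_pos": TCP position; "tool_rot": TCP orientation; "ft_force": force on the tool from outside, world axes, zero at the start; "moment": the same for the moment, N m; "grip_width": finger opening in mm; "grip_force": force on a finger pad.
Only numpy, scipy, OpenCV 4.12 (cv2) and the standard library are available. Lean on these libraries where they do the work, as an engineer would, in place of code of your own. Each camera call takes 0.05 s, during which the arm holds its last target. There are 200 camera calls.

TASK

Two bread-slicing guides stand on the bench; one holds a loaf, the other is empty and its pusher has been ratcheted forward. On the empty guide, flip the ratchet pawl over to its released side, then draw the pusher all the way back to its home end so that the next loaf can be loaded, and leave the pawl released. Do not disturb the loaf in the other guide.

Things in the scene. Friction and masses are not known exactly. Their poses are not given: they have to be found in the camera images.
- pawl (a joint): Steel ratchet pawl on the empty guide's pusher, rad. 0 (to 0.3 on a tooth crest): engaged, lever leans 35 deg backward, tooth in the rack, pusher cannot go back. 1.22: released, lever leans 35 deg forward, tooth clear. Push the knob forward (towards the knife gate) past upright (0.61): its weight carries it over. Needs under 2 N. Hinge axis 60 mm behind, 58 mm right of, 45 mm below pusher_grip.
- pusher (a joint): Slide of the empty guide's pusher, m: 0 = home, fully back at the end stop near the robot; grows forward, towards the knife gate (four upright wooden posts at the guide's far end), up to 0.15. Starts at 0.07 to 0.13. Slides stiffly (about 3 N), stays where left; goes backward only with the pawl released.
- pusher_grip (a point): Centre of the wooden grip on top of the empty guide's pusher, 105 mm above the bench: a block 16 mm thick along the guide, 54 wide, 36 high, on a white plate 10 mm thick, 78 wide. x axis: forward along the guide, towards the knife gate; y: left across it; z up. Backward (-x) is roughly towards the robot. Behind the plate the pusher is at most 66 mm above the bench, but for the pawl.
- pawl_knob (a point): Centre of the pawl's black cross knob: a cylinder 18 mm across, 26 mm long, lying across the guide, 55 mm from the pawl's hinge. Engaged: 105 mm above the bench, 31 mm behind the hinge (on a tooth crest 112 and 17 mm). Upright: 115 mm. Released: 105 mm, 31 mm in front of the hinge. The space behind it is open. Its axes turn with the pawl.
- loaf_center (a point): Centre of the brown loaf, 200 mm long, 72 mm thick, lying in the other guide, which is otherwise identical (420 mm long, 142 mm wide, walls 38 mm high, also with pusher and pawl). To be left in place.

How it is judged (in metres and radians):
On the way:
1. the pawl of the empty guide is flipped to its released side while the pusher is still forward (value of joint pawl above 0.9 rad and value of joint pusher above 0.04 m), for 0.2 s.
At the end, for the whole second after the job is handed in: The empty guide's pusher rests within 12 mm of its home end and its pawl lies on the released side (joint above 0.9 rad) (value of joint pusher below 0.012 m and value of joint pawl above 0.9 rad and velocity of joint pusher between -0.01 and 0.01 m/s); the robot touches nothing.
It fails at once if the loaf in the other guide is moved by more than 20 mm (distance of loaf_center from where it was at the start of the episode above 0.02 m).
It also fails if it takes over 40 s, if anything falls off the work surface, if the arm or the gripper's body presses on something with over 40 N, if the wrist force passes 120 N, or if a joint passes its speed limit or range.

## Working session

There is one attempt and no reset: what is moved stays moved. The work goes in short steps, each a Python script; the robot and the scene stay as the last script left them, time stands still between calls to the robot, and variables do not carry over. Pictures are saved under pics/ and viewed, at most 10 in all, crops included, and the job is handed in when it is done.

```bash
mkdir -p pics
cat > h.py <<'E'
import numpy as np, cv2
from rig import bot
from scipy.spatial.transform import Rotation as R
def rot(q): return R.from_quat([q[1],q[2],q[3],q[0]])
def cam(n):
    c=bot.read_camera(n); np.savez(f'{n}.npz',**c); return c
def cloud(c):
    d=c['depth']; h,w=d.shape; f=h/2/np.tan(np.radians(c['fovy'])/2)
    u,v=np.meshgrid(np.arange(w),np.arange(h))
    p=np.stack([(u-c['cx'])/f*d,(v-c['cy'])/f*d,d],-1)
    return rot(c['attitude']).apply(p.reshape(-1,3)).reshape(h,w,3)+np.array(c['eye'])
E
python3 - <<'E'
from h import *
for n in ('scene','top'):
    c=cam(n); cv2.imwrite(f'pics/{n}0.png',c['image']); print(n,c['eye'],c['attitude'],c['fovy'],c['cx'],c['cy'])
E
```

```text
scene [969.55472209 306.9339385  979.18876242] [-0.11647862  0.41354483  0.86921882 -0.24468764] 46.156819672605295 316.66824601012047 204.83386340643054
top [411.31902676 -36.23836578 885.44399216] [-0.04436297  0.70503084 -0.70500137  0.06274156] 56.964662080361016 315.7767321368388 199.67833188129327
```

View pics/top0.png

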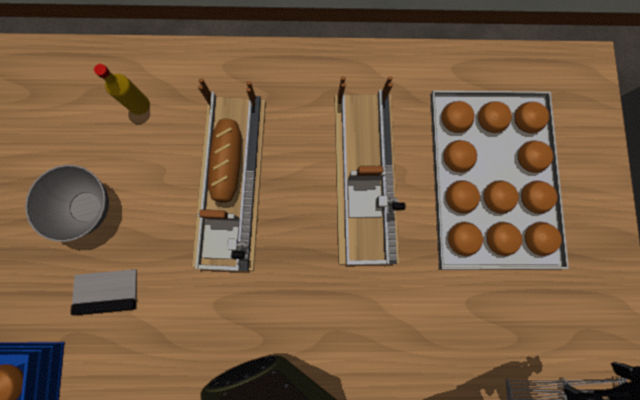

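View pics/scene0.png

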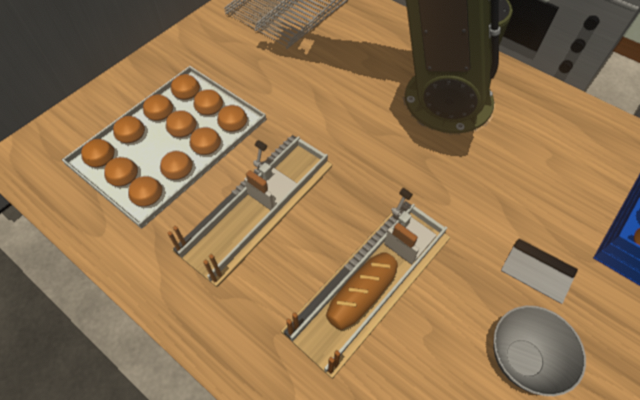

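The top view shows the empty guide at columns 335–395, with its grip near (370,170) and knob near (398,206). The loaf guide is to the left at columns 195–265. I'll enlarge the crop and measure.

Run:
```python
from h import *
c=dict(np.load('top.npz')); im=c['image']; cv2.imwrite('pics/crop1.png',cv2.resize(im[70:270,320:420],None,fx=3,fy=3,interpolation=cv2.INTER_CUBIC)[:600])
P=cloud(c)
hsv=cv2.cvtColor(im,cv2.COLOR_BGR2HSV)
# points in guide region by height
reg=np.zeros(im.shape[:2],bool); reg[80:270,330:410]=1
m=reg&(P[...,2]>95)&(P[...,2]<135)
for v in range(155,220,3):
    u=np.where(m[v])[0]
    if len(u): print(v,[(int(k),*P[v,k].round().astype(int).tolist()) for k in u[::3]])
for uv in [(340,262),(396,262),(336,100),(392,100),(345,262),(387,262)]: print(uv,P[uv[1],uv[0]].round(0))
```

```text
167 [(358, 599, -147, 121), (361, 598, -153, 124), (364, 598, -159, 124), (367, 598, -165, 124), (370, 598, -172, 124), (373, 598, -178, 126), (376, 598, -185, 124), (379, 598, -191, 126), (382, 599, -198, 123)]
170 [(356, 598, -146, 96), (359, 592, -148, 124), (362, 591, -154, 125), (366, 591, -163, 126), (369, 592, -169, 125), (372, 592, -176, 124), (375, 592, -182, 123), (378, 592, -189, 124), (381, 592, -195, 125)]
173 [(357, 590, -147, 104), (360, 587, -151, 115), (363, 587, -158, 116), (366, 587, -165, 114), (369, 587, -171, 115), (372, 587, -177, 115), (375, 588, -184, 114), (378, 587, -190, 115), (381, 588, -197, 113)]
203 [(392, 523, -219, 112), (395, 522, -224, 119), (398, 521, -230, 121), (401, 522, -236, 119), (404, 522, -243, 120)]
206 [(392, 516, -219, 112), (395, 515, -223, 123), (399, 515, -232, 121), (402, 515, -238, 121), (405, 515, -244, 121)]
209 [(392, 510, -219, 109), (395, 509, -224, 116), (398, 509, -230, 116), (401, 509, -236, 118), (404, 509, -243, 117)]
(340, 262) [ 397. -115.   15.]
(396, 262) [ 397. -243.   30.]
(336, 100) [ 796. -110.   14.]
(392, 100) [ 804. -254.    1.]
(345, 262) [ 397. -127.   15.]
(387, 262) [ 397. -220.   39.]
```

View pics/crop1.png

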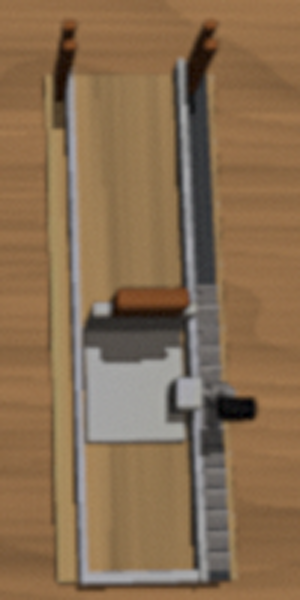

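Knob centre is about (515,-233,112): 79 mm behind and 61 mm right of the grip centre (594,-172). That matches a pawl resting on a tooth crest. Next I'll check the heading and flip the pawl from behind with closed fingers.

```bash
cat >> h.py <<'E'
def down(y):  # tool down, closing axis along unit vec y
    y=np.array([*y,0.]); z=np.array([0,0,-1.]); q=R.from_matrix(np.stack([np.cross(y,z),y,z],1)).as_quat()
    return [q[3],q[0],q[1],q[2]]
E
python3 - <<'E'
from h import *
P=cloud(dict(np.load('top.npz')))
pts=[]
for v in range(105,255,5):
    k=[P[v,u] for u in range(338,356) if 34<P[v,u,2]<42]
    if k: pts.append(np.mean(k,0))
pts=np.array(pts); a=np.polyfit(pts[:,0],pts[:,1],1)[0]; print('slope',a,len(pts),pts[[0,-1]].round())
q=None
for s in (1,-1):
    t=down((s*np.cos(a),s*np.sin(a)))
    j=bot.ik([460,-236,180],t); print(s,None if j is None else np.round(j,2))
    if j is not None and (q is None): q=t
bot.move_gripper(0)
bot.move_to([462,-238,190],q)
bot.servo_line([462,-238,114])
print(bot.servo_line([534,-238+72*a,114],speed=50,until_force=15),bot.read_state()['ee_pos'],bot.read_state()['ft_force'])
bot.servo_line([500,-238,114]); bot.servo_line([500,-238,220]); bot.servo_line([420,-330,260])
c=cam('top'); cv2.imwrite('pics/crop2.png',cv2.resize(c['image'][70:270,320:420],None,fx=3,fy=3))
P=cloud(c); m=np.zeros((400,640),bool); m[150:230,345:415]=1
m&=(P[...,2]>90)&(P[...,2]<140)
for lo,hi in((-206,-140),(-250,-220)):
    k=P[m&(P[...,1]>lo)&(P[...,1]<hi)]; print(len(k),np.percentile(k,[2,50,98],axis=0).round())
print(bot.read_state()['clock'])
E
```

```text
slope 0.013503540782184001 30 [[ 773. -125.   39.]
 [ 425. -129.   39.]]
1 [-0.54  0.3   1.7  -0.    1.15 -0.56]
-1 None
False [ 533.82147062 -237.0852752   114.03114604] [0.4775899  0.05556944 0.46597008]
254 [[ 587. -198.   94.]
 [ 591. -171.  122.]
 [ 601. -146.  126.]]
107 [[ 555. -243.   92.]
 [ 566. -231.  112.]
 [ 576. -220.  117.]]
6.8167
```

View pics/crop2.png

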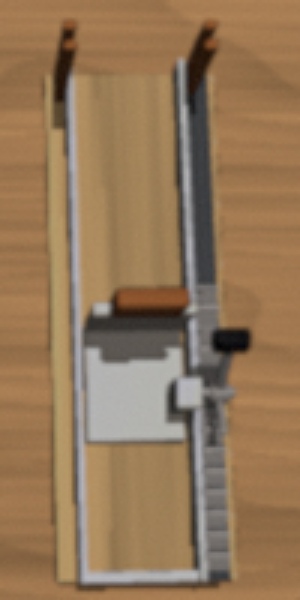

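The crop shows the knob now forward at (232,340) in crop pixels, or x≈565 mm. That is 31 mm ahead of the hinge, so the pawl is released. Next I'll push the pusher back from the front of the grip.

Run:
```python
from h import *
a=0.0135; q=down((np.cos(a),np.sin(a)))
Y=lambda x:-172+a*(x-594)
bot.servo_line([500,-200,260])
bot.move_to([650,Y(650),230],q)
bot.servo_line([650,Y(650),109])
hit=bot.servo_line([470,Y(470),109],speed=50,until_force=18); s=bot.read_state()
print(hit,s['ee_pos'],s['ft_force'])
x=s['ee_pos'][0]
bot.servo_line([x+30,Y(x+30),109]); bot.servo_line([x+30,Y(x+30),250]); bot.servo_line([420,-330,260])
c=cam('top'); cv2.imwrite('pics/crop3.png',cv2.resize(c['image'][70:270,320:420],None,fx=3,fy=3))
P=cloud(c); m=np.zeros((400,640),bool); m[150:270,345:415]=1
m&=(P[...,2]>90)&(P[...,2]<140)
for lo,hi in((-206,-140),(-250,-220)):
    k=P[m&(P[...,1]>lo)&(P[...,1]<hi)]; print(len(k),np.percentile(k,[2,50,98],axis=0).round())
print(bot.read_state()['clock'])
```

```text
True [ 524.22121699 -173.02965685  109.29480103] [ 9.93405229  0.39941716 -1.12680116]
234 [[ 496. -199.   95.]
 [ 502. -172.  122.]
 [ 511. -147.  126.]]
111 [[ 463. -245.   92.]
 [ 476. -232.  113.]
 [ 484. -221.  116.]]
14.9333
```

View pics/crop3.png

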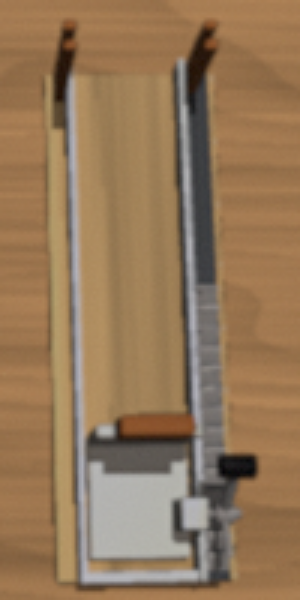

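The pusher moved back about 90 mm before hitting firm resistance, and the pawl is still forward. In the crop its base's rear edge (row 560) stops just short of the end board (row 572). I'll press again harder to confirm that it's at the stop.

Run:
```python
from h import *
a=0.0135; q=down((np.cos(a),np.sin(a)))
Y=lambda x:-172+a*(x-594)
bot.servo_line([560,Y(560),260])
bot.servo_line([560,Y(560),109])
hit=bot.servo_line([490,Y(490),109],speed=25,until_force=30); s=bot.read_state()
print(hit,s['ee_pos'],s['ft_force'])
x=s['ee_pos'][0]
bot.servo_line([x+35,Y(x+35),109],speed=60); bot.servo_line([x+35,Y(x+35),250]); bot.servo_line([420,-330,260])
c=cam('top'); cv2.imwrite('pics/top4.png',c['image'])
P=cloud(c); m=np.zeros((400,640),bool); m[150:270,345:415]=1
m&=(P[...,2]>90)&(P[...,2]<140)
for lo,hi in((-206,-140),(-250,-220)):
    k=P[m&(P[...,1]>lo)&(P[...,1]<hi)]; print(len(k),np.percentile(k,[2,50,98],axis=0).round())
print(bot.read_state()['clock'])
```

```text
True [ 524.29344296 -173.01120368  109.29266321] [ 7.67979342  0.57391697 -1.47524086]
235 [[ 496. -199.   96.]
 [ 502. -172.  122.]
 [ 511. -147.  126.]]
114 [[ 463. -245.   91.]
 [ 475. -232.  112.]
 [ 485. -220.  116.]]
22.6333
```

View pics/top4.png

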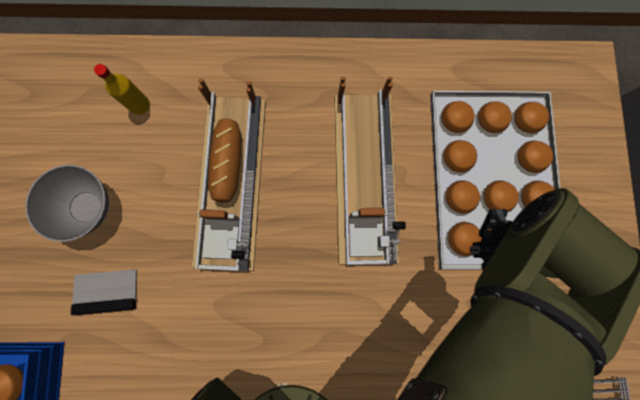

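The second press stopped at the same position (within 0.1 mm) under 30 N, so this is the end stop. The top view shows the grip at (371,212), the knob forward at (399,226), the loaf where it was, and the arm clear.

```bash
python3 -c "
from rig import bot
print(bot.finish_job())"
```

```text
the job is handed in; nothing more can be done
None
```

I flipped the empty guide's pawl to its released side, pushed the pusher back about 90 mm to its end stop and left the pawl released; the loaf looks unmoved, and I handed the job in about 23 s into the 40 s limit (no verdict was returned).

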